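Hang the feta basket on the sprung weighing bar

ROBOT

A 6-joint arm with a two-finger parallel gripper is mounted at the origin on the work surface. World frame = base frame: x ahead of the robot, y to its left, z up, the work surface at z = 0. Lengths are in m, angles in rad, forces in N, time in s.
With the tool pointing down it reaches from about 0.275 to 0.75 m from the base axis. Payload 10.2 kg.
Tool frame: the origin (TCP) lies midway between the tips of the shut fingers; the grasp point (between the pads) lies 19 mm behind it; y points along the fingers, z is the direction in which the jaws open and shut, and the axes are right-handed (so a half turn about y gives the same grasp; the last joint's range is limited). The gripper opens to 88 mm and grips with 3 to 60 N. Pads are 18 mm wide; open, the fingers measure 123 mm over their backs; the gripper's body (75 mm by 187 mm) begins 45 mm behind the grasp point.
Start: joints at [0.986, 0.313, 1.498, -0, 1.331, -0.223], TCP at [0.186, 0.491, 0.239] pointing down, gripper open.
Joint ranges: [-2.94, 2.94], [-0.97, 2.17], [0.19, 2.56], [-1.23, 4.37], [0.02, 3.11], [-2.88, 2.88]. Speed limits (rad/s): [2.39, 2.39, 3.01, 3.14, 3.14, 3.14].

INTERFACE

Orientations are given as a rotation vector (axis times angle).
In Python, from workcell import * gives the robot as it stands. The module is installed in compiled form; this text tells all that it offers.
- The arm moves only by the shell command python3 -m handwheel 'ROWS' [FORCE]. ROWS is JSON, one flat list of numbers, 5 for each row, row after row: the opening, from 0 (shut) to 1 (fully open), then the shift along the tool's x, y, z in units of 25 mm (1.0 is 25 mm), then the turn about the tool's y in units of 5 degrees (1.0 is 5 degrees). A call has 1 to 20 rows; each row is the pose to reach, as a shift and turn from the pose commanded when the call began, along the tool's axes at that moment; what a row does not reach only later rows make up. A row lasts 1/12 s, in which the tool goes at most 41.7 mm and 7.16 degrees, less where a joint would pass 70% of its speed; a pose out of reach is approached as far as the arm can. A call with a gripper value outside its range is refused whole. The fingers move at their own pace and stop on an object; FORCE is the grip in N (left out, the last holds). Time passes only in rows, so rows that repeat a pose let the fingers close. It gives the time, the measured TCP pose, the force and the opening at its end, in the units of the state.
- observe(): the state, without advancing time (a new reading comes with each control period).
- snapshot(name): name is "scene" or "top" or "wrist"; returns the picture (480x640x3 uint8, red, green, blue); there is no depth.
- camera_params(name): a dict with "intrinsics" (3x3 intrinsics, pixels), "dist_coeffs" ([k1, k2, p1, p2, k3] as OpenCV has them; the pictures are not rectified), "pose" (4x4, takes a point from camera to world coordinates); the wrist camera has in their place "hand_eye" (4x4, takes a point from camera to tool coordinates, whose origin is the TCP and whose axes are the tool frame's). Camera axes: x right, y down, z forward; pixel columns grow to the right and rows downward; lengths in m; the calibration is good to about 2 mm. A picture is of the moment at which its call begins: read the wrist's pose just before it. camera_params takes no time and is no camera call.
- job_done(): hands the job in, once; it reports no verdict.
The state is a dict: "time": time; "joints": joint angles; "qd": joint speeds; "tau": joint torques, N m; "ee_pos": TCP position; "tcp_rot": TCP orientation; "force": force on the tool from outside, world axes, zero at the start; "wrist_torque": the same for the moment, N m; "width": opening from 0.0 (shut) to 1.0 (fully open).
Only numpy, scipy, OpenCV 4.12 (cv2) and the standard library are available. Lean on these libraries where they do the work, as an engineer would, in place of code of your own. Each camera call takes 0.05 s, during which the arm holds its last target. There are 200 camera calls.

TASK

Weigh the portion of feta: pick up the white draining basket by the tab on top of its blue hanger, bring the hanger's loop over the raised red tip of the balance's weighing bar, and hang the basket squarely on the straight part of the bar. Let the sprung bar take the whole weight slowly before you let go, so that it is never jolted, does not bounce and is not pushed down to its stop, and finish with the basket hanging freely and still, upright with the cheese in it. Leave everything else on the counter where it is.

Things in the scene. Friction and masses are not known exactly. Their poses are not given: they have to be found in the camera images.
- basket: white open basket, 110 x 90 x 60 mm (x, y, z); origin: centre of its underside, z up; a half turn looks the same. A rigid blue hanger plate, 10 mm thick, stands in its y-z plane: uprights at y = +-48 mm (6 mm wide) and a roof-shaped top. The loop between rim and roof is open along x. With its cheese it weighs 0.27 to 0.90 kg, not known beforehand
- hanger_seat (a point): middle of the underside of the hanger's roof, where the bar comes to lie: 150 mm above the basket's underside (the roof slopes down to about 135 mm at the uprights). Axes as the basket
- hanger_tab (a point): the middle of the blue grip tab on top of the hanger: 185 mm above the basket's underside. The tab is 10 mm thick along basket x, 40 mm wide along basket y and reaches from 158 to 208 mm above the underside; grip it across its 10 mm
- feta: white block of feta lying loose in the basket, 84 x 66 x 44 mm, origin at the centre of its underside
- balance: steel balance stand, fixed. Origin on the counter straight below the bar's seat; x points along the bar from its free tip to the posts. Foot plate 12 mm thick, x = -40 to 180 mm, 90 mm wide; two posts at x = 130 mm with a white head across their top, 45 mm deep (x), 90 mm wide, 308 to 338 mm above the counter
- bar_seat (a point): point on top of the weighing bar where the hanger should rest; moves with the bar, 257 mm above the counter unloaded. Axes as the balance (x to the posts). The level steel bar is 14 mm thick, straight from x = -40 to 115 mm; its free end has an upturned red tip at x = -40 to -53 mm, rising 13 mm above this point
- weigh_bar (a joint): how far the sprung bar is pressed down, m: 0 unloaded, 0.09 at its stop. Spring 110 N/m after the first 0.3 N, lightly damped: the basket sinks it by about 21 to 78 mm, depending on its weight. A speed above 0.05 m/s, up or down, is a jolt; beyond 0.086 m counts as on the stop
- cheese_wheel: a bystander, to be left where it is: small pale cheese wheel, 130 mm across, 85 mm high
- plate: a bystander, to be left where it is: grey plate, 170 mm across, 18 mm high
- tub: a bystander, to be left where it is: white brine tub with feta, 150 x 200 x 100 mm
- jar: a bystander, to be left where it is: amber jar with yellow cap, 56 mm across, 85 mm high
- spatula: a bystander, to be left where it is: spatula lying near the robot
- clear_tub: a bystander, to be left where it is: clear empty tub 120 x 90 x 50 mm
- oil: a bystander, to be left where it is: green bottle, 60 mm across, 170 mm high
Not all that is in view belongs to the job. Leave any purple or turquoise look-alike of the basket alone. Leave any green look-alike of the feta alone.

How it is judged:
On the way, in this order (a step that is already met when the one before it is completed fails the run):
1. the basket is lifted clear of the counter (height (world z) of basket above 0.03 m), for 0.1 s.
2. the hanger lies on the weighing bar, its middle over the bar, and the bar has sunk under the load (x of hanger_seat in the frame of bar_seat between -0.03 and 0.03 m and y of hanger_seat in the frame of bar_seat between -0.01 and 0.01 m and z of hanger_seat in the frame of bar_seat between -0.004 and 0.006 m and value of joint weigh_bar above 0.012 m and angle between basket's own z axis and vertical below 0.15 rad and angle between the x axis of basket and the x axis of bar_seat, either way round below 0.2 rad), for 0.2 s.
At the end, for the whole second after the job is handed in: The hanger rests on the bar within 30 mm along and 10 mm across its seat point; the bar is down more than 12 mm and still (under 10 mm/s); the basket is at rest, upright within 0.15 rad, square to the bar within 0.2 rad, with the cheese flat in it (all of step 2 and velocity of joint weigh_bar between -0.01 and 0.01 m/s and linear speed of basket below 0.02 m/s and angular speed of basket below 0.2 rad/s and z of feta in the frame of basket below 0.02 m and x of feta in the frame of basket between -0.02 and 0.02 m and y of feta in the frame of basket between -0.02 and 0.02 m); the robot touches nothing.
It fails at once if the weighing bar is jolted (faster than 0.05 m/s) (velocity of joint weigh_bar above 0.05 m/s or velocity of joint weigh_bar below -0.05 m/s).
It fails at once if the weighing bar is pushed to its stop (value of joint weigh_bar above 0.086 m).
It fails at once if the basket is tipped by more than 0.5 rad (angle between basket's own z axis and vertical above 0.5 rad).
It fails at once if a bystander is moved by more than 25 mm (distance of any of cheese_wheel, plate, tub, jar, spatula, clear_tub, oil from where it was at the start of the episode above 0.025 m).
It also fails if it takes over 64 s, if anything falls off the work surface, if the arm or the gripper's body presses on something with over 40 N, if the wrist force passes 120 N, or if a joint passes its speed limit or range.

## Working session

There is one attempt and no reset: what is moved stays moved. The work goes in short steps, Python scripts to look and compute and a shell command to move; the robot and the scene stay as the last step left them, time stands still between calls to the robot, and variables do not carry over. Pictures are saved under pics/ and viewed, about 8 in all and at most 12, crops included, and the job is handed in when it is done.

```bash
mkdir -p pics; python3 - <<'E'
from workcell import *
import cv2,numpy as np
for n in ["scene","top"]:
    p=camera_params(n); print(n,np.round(p["pose"],3).tolist(),np.round(p["intrinsics"],1).tolist(),p["dist_coeffs"])
    cv2.imwrite(f"pics/{n}1.png",snapshot(n)[:,:,::-1])
print(np.round(camera_params("wrist")["hand_eye"],3).tolist()); print(observe())
E
```

```text
scene [[0.311, 0.564, -0.764, 1.404], [0.95, -0.172, 0.26, -0.314], [0.016, -0.807, -0.59, 0.839], [0.0, 0.0, 0.0, 1.0]] [[480.5, 0.0, 318.3], [0.0, 480.5, 246.7], [0.0, 0.0, 1.0]] [-0.0661043  0.         0.         0.         0.       ]
top [[-0.023, -0.991, 0.133, 0.362], [-1.0, 0.024, 0.002, -0.026], [-0.005, -0.133, -0.991, 1.534], [0.0, 0.0, 0.0, 1.0]] [[471.4, 0.0, 316.0], [0.0, 471.4, 251.8], [0.0, 0.0, 1.0]] [-0.05402166  0.          0.          0.          0.        ]
[[0.001, 0.958, 0.288, -0.074], [0.001, -0.288, 0.958, -0.145], [1.0, -0.001, -0.001, -0.0], [0.0, 0.0, 0.0, 1.0]]
{'time': 0.1, 'joints': array([ 9.85571883e-01,  3.13381736e-01,  1.49833941e+00, -3.94235398e-05,
        1.33100186e+00, -2.23394659e-01]), 'qd': array([ 5.17363951e-05, -1.17385709e-03, -1.02666901e-03,  1.06863814e-03,
        7.92677447e-04, -5.50769663e-04]), 'tau': array([ 2.89561467e-03, -4.02812147e+01, -2.52643096e+01,  6.96017244e-02,
        3.42114398e-02, -8.76200488e-05]), 'ee_pos': array([0.18573802, 0.49081489, 0.23823277]), 'tcp_rot': array([-1.55314561,  0.28425682, -0.28361067]), 'force': array([ 0.0713198 ,  0.89510887, -0.34654712]), 'wrist_torque': array([ 0.00517675, -0.00163695, -0.00663891]), 'width': 1.0039697569879993}
```

View pics/scene1.png

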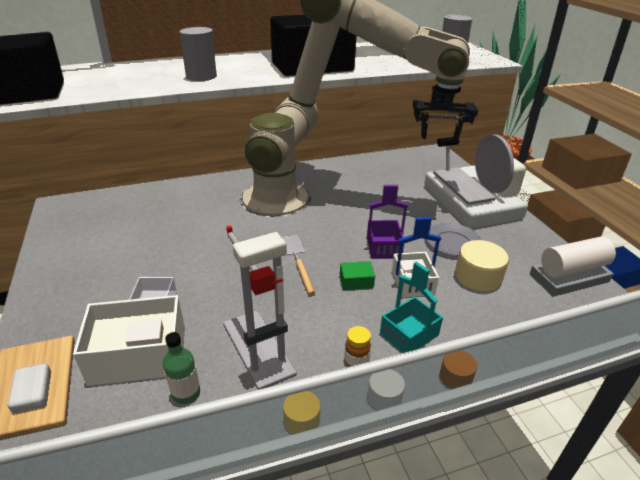

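View pics/top1.png

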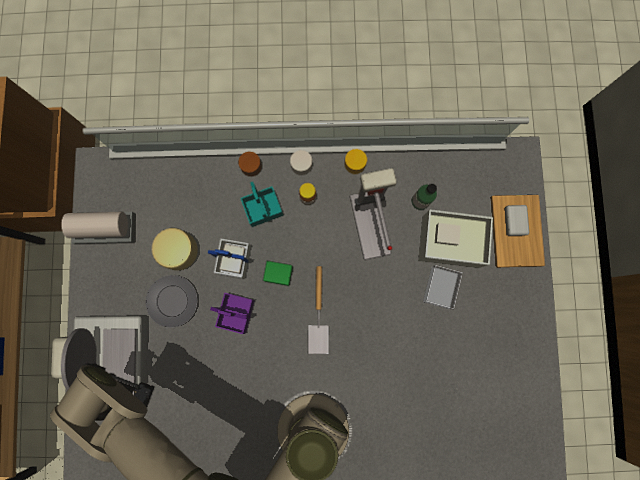

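The top view shows the white basket at about (232,257) with its blue hanger running across. The balance's red tip is at (389,247) and its head at (378,180). I'll enlarge both regions.

```bash
python3 - <<'E'
import cv2,numpy as np
a=cv2.imread("pics/top1.png");s=cv2.imread("pics/scene1.png")
r=lambda im,x,y,w,h,k:cv2.resize(im[y:y+h,x:x+w],None,fx=k,fy=k,interpolation=cv2.INTER_CUBIC)
A=r(a,200,230,66,50,6);B=r(a,340,165,66,100,6)   # 396x300 , 396x600
C=r(s,385,205,66,50,6)
cv2.imwrite("pics/crop1.png",np.hstack([np.vstack([A,C]),B]))
E
```

```text
(no output)
```

View pics/crop1.png

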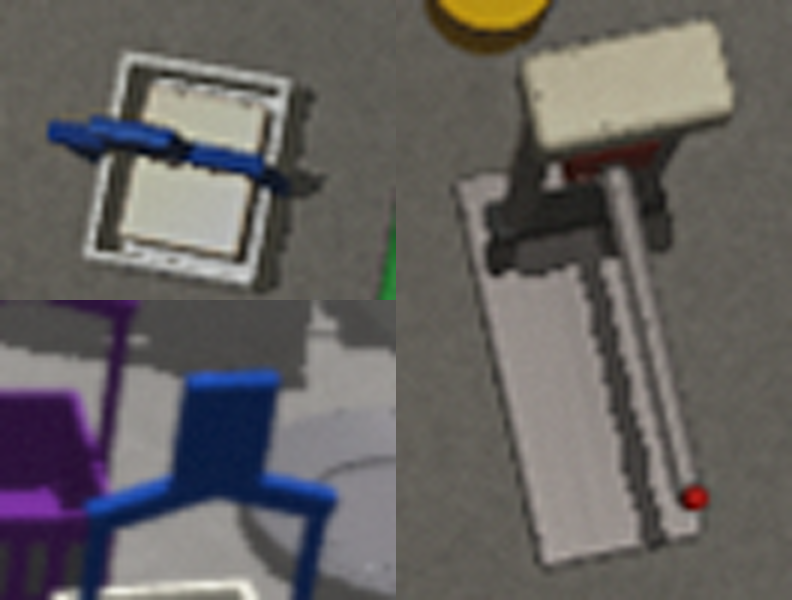

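```bash
cat > h.py <<'E'
from workcell import *
import cv2,numpy as np
from scipy.spatial.transform import Rotation as R
def ray(n,px,pose=None):
    p=camera_params(n); T=np.array(p["pose"] if pose is None else pose)
    u=cv2.undistortPoints(np.array([[px]],float),np.array(p["intrinsics"]),np.array(p["dist_coeffs"]))[0,0]
    return T[:3,3],T[:3,:3]@[u[0],u[1],1]
def at(n,px,z,pose=None):
    o,d=ray(n,px,pose); return o+d*(z-o[2])/d[2]
def wpose(o=None):
    o=o or observe(); T=np.eye(4);T[:3,:3]=R.from_rotvec(o["tcp_rot"]).as_matrix();T[:3,3]=o["ee_pos"]
    return T@np.array(camera_params("wrist")["hand_eye"])
def proj(n,P,T=None):
    p=camera_params(n);T=np.linalg.inv(np.array(p["pose"]) if T is None else T)
    return cv2.projectPoints(np.atleast_2d(P).astype(float),cv2.Rodrigues(T[:3,:3])[0],T[:3,3],np.array(p["intrinsics"]),np.array(p["dist_coeffs"]))[0][:,0]
E
python3 - <<'E'
from h import *
c=lambda x,y,o:((x+.5)/6-.5+o[0],(y+.5)/6-.5+o[1])
yaw=lambda v:np.degrees(np.arctan2(v[1],v[0]))
P=[at("top",c(*q,(200,230)),.06) for q in [(122,55),(290,80),(252,285),(85,258)]]
print("rim",np.round(P,3).tolist(),np.mean(P,0),[ (np.linalg.norm(P[i]-P[i-1]),yaw(P[i]-P[i-1])) for i in range(4)])
S=[at("scene",c(x,y-300,(385,205)),.208) for x,y in[(190,375),(278,373)]]
print("tab",S,np.mean(S,0),np.linalg.norm(S[0]-S[1]),yaw(S[0]-S[1]))
b=lambda x,y:c(x-396,y,(340,165))
F=[at("top",b(*q),.012) for q in[(460,182),(548,565),(695,535)]]
print("foot",F,yaw(F[0]-F[1]),yaw(F[1]-F[2])-90,np.linalg.norm(F[2]-F[1]), "near edge mid",(F[1]+F[2])/2)
H=[at("top",b(*q),.338) for q in[(520,62),(718,22),(732,115),(545,152)]]
print("head",np.mean(H,0),yaw(H[0]-H[1])-90,np.linalg.norm(H[0]-H[1]))
t=at("top",b(694,497),.264);e=at("top",b(617,172),.257);print("tip",t,"barend",e,yaw(e-t))
o=observe();print(R.from_rotvec(o["tcp_rot"]).as_matrix().round(3).tolist())
E
```

```text
rim [[0.608, 0.282, 0.06], [0.593, 0.193, 0.06], [0.485, 0.213, 0.06], [0.501, 0.301, 0.06]] [0.54661316 0.24714775 0.06      ] [(np.float64(0.10909467974163731), np.float64(-10.082194132955925)), (np.float64(0.0905410657154921), np.float64(-99.89101097434964)), (np.float64(0.10992709635648629), np.float64(169.31295105972367)), (np.float64(0.08938165200445344), np.float64(79.58179415365096))]
tab [array([0.54005791, 0.23305673, 0.208     ]), array([0.54909772, 0.26880943, 0.208     ])] [0.54457781 0.25093308 0.208     ] 0.03687781973895529 -104.18942840034414
foot [array([ 0.75298822, -0.14002388,  0.012     ]), array([ 0.53904984, -0.18066279,  0.012     ]), array([ 0.55353108, -0.26110424,  0.012     ])] 10.75554248457306 10.205204659296555 0.08173452937586073 near edge mid [ 0.54629046 -0.22088351  0.012     ]
head [ 0.70978874 -0.19063877  0.338     ] 10.48286219599025 0.08892117733226397
tip [ 0.53916707 -0.22242662  0.264     ] barend [ 0.69309417 -0.19457627  0.257     ] 10.255694966721554
[[0.935, -0.001, 0.354], [-0.354, -0.001, 0.935], [-0.0, -1.0, -0.001]]
```

Measurements agree with each other:
- **Basket:** centred at (0.547, 0.248), yaw -10.3°.
- **Bar seat:** about (0.584, -0.214), yaw 10.4°. Tip, head and foot all give this.

I'll move above the tab.

```bash
python3 -m handwheel '[1,0,-1.5,0,0, 1,0,-2.5,0,1, 1,1.5,-2.5,-0.4,2, 1,3,-2.5,-0.8,3.4, 1,4.6,-2.5,-1.2,4.8, 1,6.2,-2.5,-1.6,6.2, 1,7.8,-2.5,-2,7.6, 1,9.4,-2.5,-2.4,9, 1,11,-2.5,-2.8,10.4, 1,12.6,-2.5,-3.2,11.8, 1,14.2,-2.5,-3.4,13.2, 1,15.8,-2.5,-3.8,14.5, 1,16.9,-2.5,-3.95,15.9, 1,16.9,-2.5,-3.95,15.9, 1,16.9,-2.5,-3.95,15.9, 1,16.9,-2.5,-3.95,15.9]' 15
python3 - <<'E'
from h import *
o=observe();print(o["time"],o["ee_pos"],R.from_rotvec(o["tcp_rot"]).as_matrix().round(3).tolist())
cv2.imwrite("pics/w1.png",snapshot("wrist")[:,:,::-1])
y=np.radians(-10.3);c=np.array([.547,.248]);b=np.array([-np.sin(y),np.cos(y)])
print(proj("wrist",[[*(c+s*.02*b),.208] for s in(1,-1)],wpose(o)))
E
```

```text
time: 1.43
ee_pos: [0.5454, 0.2496, 0.301]
tcp_rot: [-1.121, 1.339, -1.338]
force: [0.0, 0.2, -0.1]
width: 1.002
1.4333 [0.54542479 0.24956683 0.30102547] [[-0.176, -0.001, 0.984], [-0.984, 0.0, -0.176], [0.0, -1.0, -0.001]]
[[323.69764147 218.38472143]
 [323.4611524  271.47878875]]
```

View pics/w1.png

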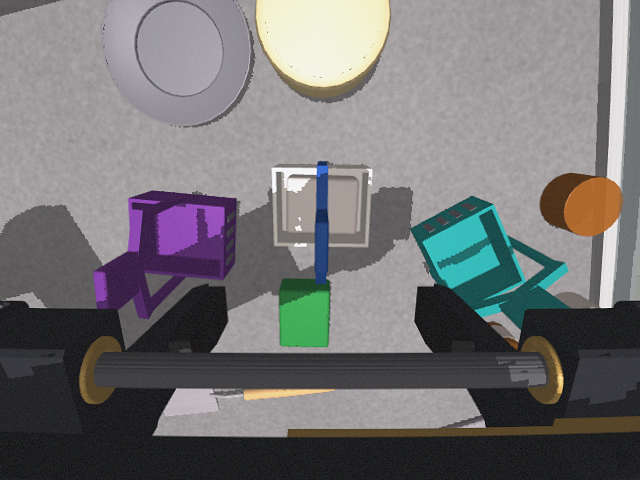

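Tab edge-on at column 322 (predicted 323.6), so the jaws line up across it. I'll check the along-tab position, where rows look a little off.

```bash
python3 - <<'E'
from h import *
im=cv2.imread("pics/w1.png").astype(int);b,g,r=im[...,0],im[...,1],im[...,2]
m=(b>r+50)&(b>g+30)
for y in range(155,292,4):
    x=np.where(m[y,280:370])[0]+280
    if len(x):print(y,x.min(),x.max(),end=' | ')
o=observe();T=wpose(o)
def pr(c,yd=-10.3):
    y=np.radians(yd);a=np.array([np.cos(y),np.sin(y)]);bb=np.array([-a[1],a[0]]);c=np.array(c)
    Q=[(-.02,.208),(.02,.208),(.02,.158),(.048,.14),(.051,.12),(-.051,.06)]
    print(c,[p.round().tolist() for p in proj("wrist",[[*(c+s*bb),z] for s,z in Q],T)])
    Q=[(-.055,-.045),(.055,-.045),(.055,.045),(-.055,.045)]
    print(' rim',[p.round().tolist() for p in proj("wrist",[[*(c+u*a+s*bb),.06] for u,s in Q],T)])
pr((.547,.248));pr((.547,.244))
E
python3 - <<'E'
import cv2
i=cv2.imread("pics/w1.png")[150:300,250:400];cv2.imwrite("pics/w1c.png",cv2.resize(i,None,fx=4,fy=4,interpolation=cv2.INTER_CUBIC))
E
```

```text
163 319 325 | 167 316 327 | 171 317 327 | 175 316 327 | 179 317 327 | 183 317 327 | 187 317 327 | 191 317 327 | 195 317 327 | 199 317 326 | 203 317 326 | 207 317 326 | 211 317 326 | 215 317 326 | 219 316 327 | 223 316 327 | 227 316 327 | 231 316 327 | 235 315 327 | 239 315 327 | 243 316 327 | 247 316 327 | 251 315 327 | 255 315 327 | 259 316 327 | 263 315 327 | 267 315 327 | 271 315 326 | 275 316 325 | 279 316 325 | 283 316 325 | [0.547 0.248] [[324.0, 272.0], [324.0, 219.0], [324.0, 205.0], [324.0, 169.0], [323.0, 164.0], [323.0, 249.0]]
 rim [[276.0, 244.0], [370.0, 244.0], [373.0, 166.0], [273.0, 165.0]]
[0.547 0.244] [[325.0, 277.0], [325.0, 224.0], [324.0, 210.0], [324.0, 174.0], [324.0, 168.0], [323.0, 252.0]]
 rim [[276.0, 247.0], [370.0, 248.0], [374.0, 169.0], [274.0, 169.0]]
```

View pics/w1c.png

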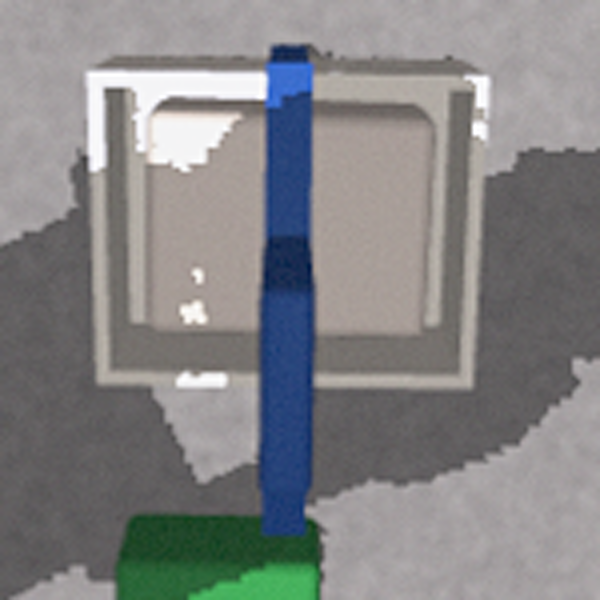

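The tab top spans rows 222–272, predicted 219–272, so it is within about 2 mm. I'll go down and grip.

```bash
python3 -m handwheel '[1,0.1,1,0,0, 1,0.1,2,0,0, 1,0.1,3,0,0, 1,0.1,4,0,0, 1,0.1,4.7,0,0, 1,0.1,5.2,0,0, 1,0.1,5.2,0,0, 0.5,0.1,5.2,0,0, 0.2,0.1,5.2,0,0, 0,0.1,5.2,0,0, 0,0.1,5.2,0,0, 0,0.1,5.2,0,0, 0,0.1,5.2,0,0, 0,0.1,5.2,0,0, 0,0.1,5.2,0,0, 0,0.1,5.2,0,0]' 35
python3 -c "
from h import *
o=observe();print(o)"
```

```text
time: 2.82
ee_pos: [0.5456, 0.2466, 0.1712]
tcp_rot: [-1.119, 1.34, -1.34]
force: [0.5, 0.2, -0.0]
width: 0.342
{'time': 2.8167, 'joints': array([2.28994463e-01, 5.29853173e-01, 1.35791168e+00, 1.51661681e-05,
       1.25394300e+00, 4.07623635e-01]), 'qd': array([ 0.00098736, -0.00165103,  0.00022917, -0.00286287,  0.00120594,
       -0.00075954]), 'tau': array([ 6.16922698e-03, -4.91484690e+01, -2.45463002e+01,  7.27043347e-02,
       -1.56513916e-02, -1.15177145e-04]), 'ee_pos': array([0.54560394, 0.24659202, 0.1711916 ]), 'tcp_rot': array([-1.11946088,  1.33964659, -1.33953357]), 'force': array([ 0.49584826,  0.15705436, -0.02694485]), 'wrist_torque': array([-0.08479147,  0.10450129, -0.03873133]), 'width': 0.3416769819822032}
```

```bash
python3 -m handwheel '[0,0,0,0,0, 0,0,0,0,0, 0,0,0,0,0, 0,0,0,0,0, 0,0,0,0,0, 0,0,0,0,0, 0,0,0,0,0, 0,0,0,0,0]' 35
```

```text
time: 3.48
ee_pos: [0.5456, 0.2466, 0.1711]
tcp_rot: [-1.12, 1.34, -1.34]
force: [-0.2, -0.8, -1.7]
width: 0.109
```

Gripped at 9.6 mm. Lift gently.

```bash
python3 -m handwheel '[0,0,-0.1,0,0, 0,0,-0.3,0,0, 0,0,-0.6,0,0, 0,0,-1,0,0, 0,0,-1.4,0,0, 0,0,-1.8,0,0, 0,0,-2.2,0,0, 0,0,-2.6,0,0, 0,0,-3,0,0, 0,0,-3.4,0,0, 0,0,-3.8,0,0, 0,0,-4.2,0,0, 0,0,-4.6,0,0, 0,0,-5,0,0, 0,0,-5.3,0,0, 0,0,-5.5,0,0, 0,0,-5.6,0,0, 0,0,-5.6,0,0, 0,0,-5.6,0,0, 0,0,-5.6,0,0]' 35
python3 - <<'E'
from h import *
o=observe();M=R.from_rotvec(o["tcp_rot"]).as_matrix();print(o["force"],o["wrist_torque"],M.round(3).tolist())
a=np.array([np.cos(np.radians(10.4)),np.sin(np.radians(10.4))])
for s in(-.15,-.012):
    t=np.array([*(np.array([.584,-.214])+s*a),o["ee_pos"][2]]);print(s,t,M.T@(t-o["ee_pos"])/.025)
E
```

```text
time: 5.15
ee_pos: [0.5455, 0.2466, 0.3107]
tcp_rot: [-1.12, 1.34, -1.339]
force: [-0.0, 0.1, -1.8]
width: 0.109
[-0.04873303  0.08938583 -1.7700921 ] [-0.0431728   0.09245706 -0.00585679] [[-0.178, -0.001, 0.984], [-0.984, -0.0, -0.178], [0.0, -1.0, -0.001]]
-0.15 [ 0.43646428 -0.24107787  0.31065658] [ 1.99714617e+01  9.60351061e-03 -8.26654344e-01]
-0.012 [ 0.57219714 -0.21616623  0.31065658] [1.80265481e+01 3.92141174e-03 4.33935753e+00]
```

The force of only -1.8 N is less than the minimum basket weight (2.7 N). I'll check by picture.

```bash
python3 - <<'E'
from h import *
s=snapshot("scene")[:,:,::-1];t=snapshot("top")[:,:,::-1];o=observe();print(o["force"])
A=cv2.resize(s[100:340,330:530],None,fx=2,fy=2);B=cv2.resize(t[200:320,150:300],None,fx=2.66,fy=4)
cv2.imwrite("pics/lift.png",np.hstack([A,B]));print(A.shape,B.shape)
E
```

```text
[-0.01524161  0.68959347 -2.56789553]
(480, 400, 3) (480, 399, 3)
```

View pics/lift.png

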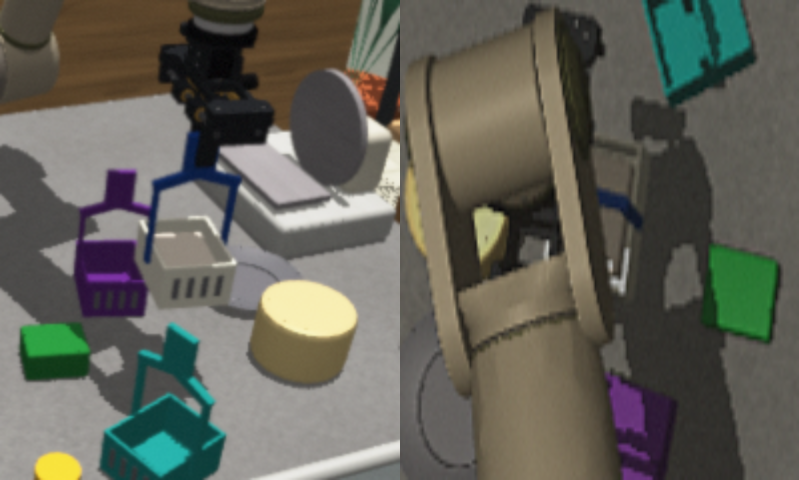

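The basket is lifted, level, with the cheese in it; it is just light. Carry it toward the pre-insertion pose.

```bash
python3 -m handwheel '[0,0.1,0,0,0, 0,0.3,0,0,-0.1, 0,0.7,0,0,-0.3, 0,1.2,0,0,-0.5, 0,1.8,0,-0.1,-0.7, 0,2.5,0,-0.1,-1, 0,3.2,0,-0.1,-1.3, 0,3.9,0,-0.2,-1.6, 0,4.6,0,-0.2,-1.9, 0,5.3,0,-0.2,-2.2, 0,6,0,-0.3,-2.5, 0,6.7,0,-0.3,-2.8, 0,7.4,0,-0.3,-3.1, 0,8.1,0,-0.4,-3.4, 0,8.8,0,-0.4,-3.6, 0,9.5,0,-0.4,-3.8, 0,10.2,0,-0.5,-3.9, 0,10.9,0,-0.5,-4, 0,11.6,0,-0.5,-4.1, 0,12.2,0,-0.5,-4.1]'
cat > g.py <<'E'
from h import *
o=observe();M=R.from_rotvec(o["tcp_rot"]).as_matrix();print(o["force"],"yaw",np.degrees(np.arctan2(M[1,2],M[0,2])))
a=np.array([np.cos(np.radians(10.4)),np.sin(np.radians(10.4))])
for s in(-.15,-.012):
    t=np.array([*(np.array([.584,-.214])+s*a),.3107]);print(s,t,M.T@(t-o["ee_pos"])/.025)
E
python3 g.py
```

```text
time: 6.92
ee_pos: [0.4785, -0.0526, 0.3114]
tcp_rot: [-1.289, 1.076, -1.076]
force: [0.7, -0.1, -2.8]
width: 0.115
[ 0.66872626 -0.05438091 -2.81186926] yaw 10.29169858769225
-0.15 [ 0.43646428 -0.24107787  0.3107    ] [ 7.11767453  0.02926343 -3.00332832]
-0.012 [ 0.57219714 -0.21616623  0.3107    ] [7.10724011 0.03021365 2.51666174]
```

```bash
python3 -m handwheel '[0,0.6,0,-0.3,0, 0,1.2,0,-0.6,0, 0,1.8,0,-0.9,0, 0,2.4,0,-1.2,0, 0,3,0,-1.5,0, 0,3.6,0,-1.7,0, 0,4.2,0,-1.9,0, 0,4.8,0,-2.1,0, 0,5.3,0,-2.3,0, 0,5.8,0,-2.5,0, 0,6.2,0,-2.7,0, 0,6.5,0,-2.8,0, 0,6.8,0,-2.9,0, 0,7,0,-3,0, 0,7.1,0,-3,0, 0,7.1,0,-3,0, 0,7.1,0,-3,0, 0,7.1,0,-3,0]'
python3 g.py
python3 - <<'E'
from h import *
o=observe();w=snapshot("wrist");T=wpose(o)
cv2.imwrite("pics/w2.png",w[:,:,::-1])
a=np.array([np.cos(np.radians(10.4)),np.sin(np.radians(10.4))]);c=np.array([.584,-.214])
print("pred tip, seat",proj("wrist",[[*(c-.0465*a),.264],[*c,.257]],T))
s=snapshot("scene")[:,:,::-1];cv2.imwrite("pics/s2.png",cv2.resize(s[130:400,150:350],None,fx=2.2,fy=2.2,interpolation=cv2.INTER_CUBIC))
E
```

```text
time: 8.42
ee_pos: [0.4371, -0.2389, 0.3112]
tcp_rot: [-1.289, 1.076, -1.076]
force: [-0.1, -0.2, -2.9]
width: 0.109
[-0.14226023 -0.17057796 -2.90951505] yaw 10.302197710157587
-0.15 [ 0.43646428 -0.24107787  0.3107    ] [ 0.07971496  0.02180032 -0.04061238]
-0.012 [ 0.57219714 -0.21616623  0.3107    ] [0.07029252 0.02229476 5.47937956]
pred tip, seat [[492.86720085 269.38043017]
 [561.06872614 264.84378637]]
```

View pics/w2.png

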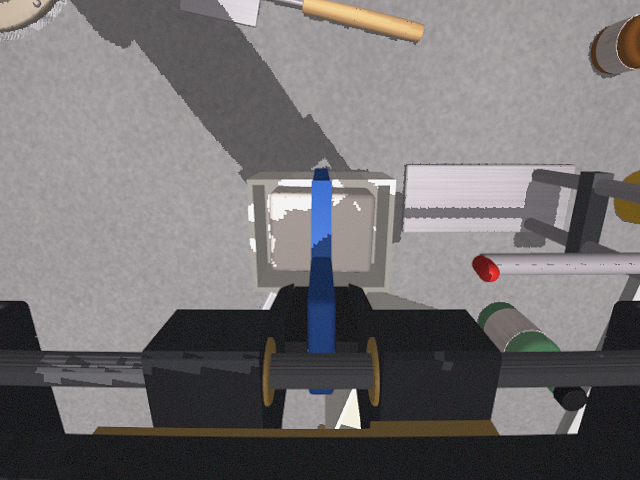

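View pics/s2.png

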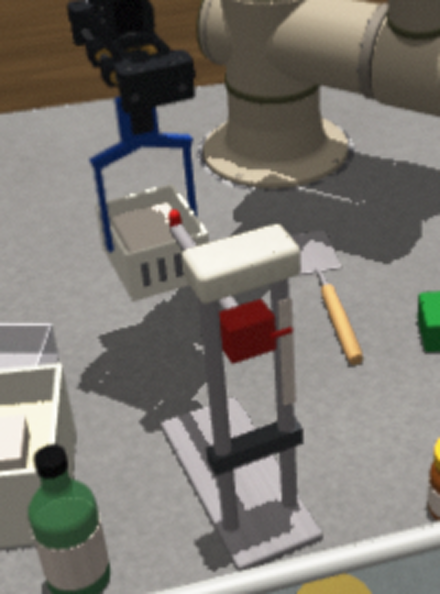

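In the wrist view the red tip is at (485,268), predicted (493,269), and the bar runs along row ~265. It is laterally aligned within about 1 mm, with the roof clear of the tip by about 20 mm. Thread the loop along the bar.

```bash
python3 -m handwheel '[0,0.08,0,0.1,0, 0,0.08,0,0.3,0, 0,0.08,0,0.6,0, 0,0.08,0,0.95,0, 0,0.08,0,1.3,0, 0,0.08,0,1.65,0, 0,0.08,0,2,0, 0,0.08,0,2.35,0, 0,0.08,0,2.7,0, 0,0.08,0,3.05,0, 0,0.08,0,3.4,0, 0,0.08,0,3.75,0, 0,0.08,0,4.1,0, 0,0.08,0,4.4,0, 0,0.08,0,4.7,0, 0,0.08,0,5,0, 0,0.08,0,5.2,0, 0,0.08,0,5.3,0, 0,0.08,0,5.3,0, 0,0.08,0,5.3,0]'
python3 g.py
python3 - <<'E'
from h import *
o=observe();cv2.imwrite("pics/w3.png",snapshot("wrist")[:,:,::-1])
s=snapshot("scene")[:,:,::-1];cv2.imwrite("pics/s3.png",cv2.resize(s[150:400,170:330],None,fx=2.4,fy=2.4,interpolation=cv2.INTER_CUBIC))
w=cv2.imread("pics/w3.png")[100:400,170:560];s=cv2.imread("pics/s3.png")
w=cv2.resize(w,(400,308));cv2.imwrite("pics/j3.png",np.hstack([s,np.vstack([w,np.zeros((600-308,400,3),np.uint8)])]))
E
```

```text
time: 10.18
ee_pos: [0.5677, -0.2177, 0.3112]
tcp_rot: [-1.289, 1.076, -1.076]
force: [-0.2, 0.0, -2.5]
width: 0.109
[-0.21461879  0.01354381 -2.4970508 ] yaw 10.271937386727066
-0.15 [ 0.43646428 -0.24107787  0.3107    ] [-0.01511841  0.02075725 -5.33044457]
-0.012 [ 0.57219714 -0.21616623  0.3107    ] [-0.02745623  0.01999021  0.18954159]
```

View pics/j3.png

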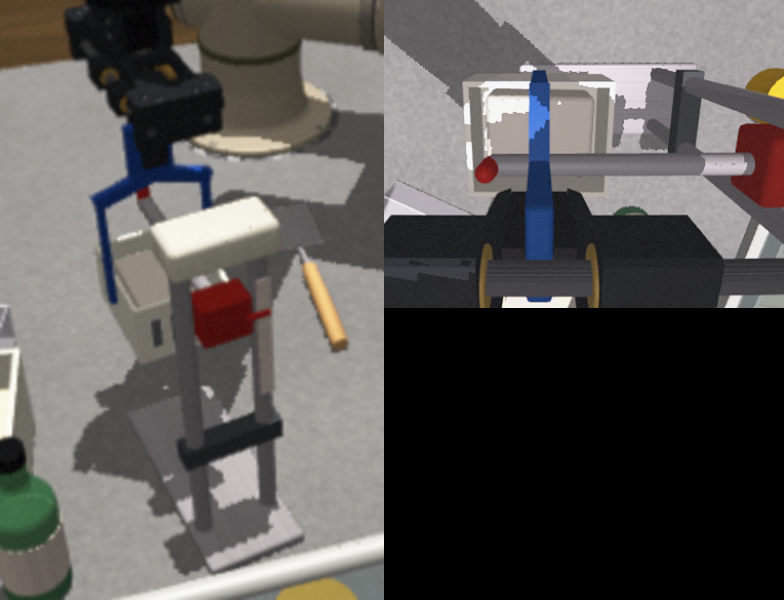

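The loop is threaded: bar under the roof, red tip at about 20 mm on the near side. Lower slowly to contact.

```bash
python3 -m handwheel '[0,0,0.1,0,0, 0,0,0.22,0,0, 0,0,0.35,0,0, 0,0,0.48,0,0, 0,0,0.6,0,0, 0,0,0.7,0,0, 0,0,0.78,0,0, 0,0,0.84,0,0, 0,0,0.9,0,0, 0,0,0.96,0,0, 0,0,1.02,0,0, 0,0,1.08,0,0, 0,0,1.14,0,0, 0,0,1.2,0,0, 0,0,1.26,0,0, 0,0,1.32,0,0, 0,0,1.38,0,0, 0,0,1.42,0,0, 0,0,1.44,0,0, 0,0,1.44,0,0]'
python3 g.py|head -1
```

```text
time: 11.95
ee_pos: [0.5677, -0.2176, 0.2752]
tcp_rot: [-1.289, 1.076, -1.076]
force: [-0.2, 1.0, -2.7]
width: 0.11
[-0.20482488  0.95774516 -2.72559625] yaw 10.273647934771658
```

```bash
python3 -m handwheel '[0,0,0.03,0,0, 0,0,0.08,0,0, 0,0,0.14,0,0, 0,0,0.2,0,0, 0,0,0.26,0,0, 0,0,0.32,0,0, 0,0,0.38,0,0, 0,0,0.44,0,0, 0,0,0.48,0,0, 0,0,0.5,0,0, 0,0,0.5,0,0]'
for i in 1 2 3; do python3 -c "
from h import *
f=[]
for _ in range(3):
    snapshot('scene'); f.append(observe()['force'])
print(np.mean(f,0))"; done
```

```text
time: 12.87
ee_pos: [0.5677, -0.2177, 0.2627]
tcp_rot: [-1.289, 1.076, -1.076]
force: [-0.5, -0.4, -1.4]
width: 0.113
[-0.029909   -0.34276303 -0.72188047]
[ 0.2272563  -0.29350551 -0.85074003]
[-0.00478477 -0.66533885 -1.21966697]
```

```bash
python3 -m handwheel '[0,0,0.03,0,0, 0,0,0.07,0,0, 0,0,0.11,0,0, 0,0,0.15,0,0, 0,0,0.19,0,0, 0,0,0.23,0,0, 0,0,0.26,0,0, 0,0,0.28,0,0, 0,0,0.28,0,0]'
python3 - <<'E'
from h import *
f=[]
for _ in range(12):
    s=snapshot('scene'); f.append(observe()['force'])
print(np.mean(f,0),np.std(f,0)/3.4,observe()["ee_pos"])
E
```

```text
time: 14.07
ee_pos: [0.5677, -0.2177, 0.2556]
tcp_rot: [-1.289, 1.076, -1.076]
force: [0.5, -1.5, -0.9]
width: 0.111
[ 0.07837171 -0.27650986 -0.51420765] [0.15487027 0.10766672 0.1609054 ] [ 0.56771793 -0.21766095  0.25574165]
```

```bash
python3 - <<'E'
from h import *
f=[]
for _ in range(50):
    s=snapshot('scene'); f.append(observe()['force'][2])
f=np.array(f);print(f.mean(),f.std()/7, f.reshape(5,10).mean(1))
E
```

```text
-0.19182895970992125 0.0745647904617948 [-0.19050084 -0.19538851 -0.10577915 -0.28322037 -0.18425592]
```

```bash
python3 -m handwheel '[0,0,0.02,0,0, 0,0,0.04,0,0, 0,0,0.04,0,0, 0,0,0.04,0,0, 0,0,0.04,0,0, 0,0,0.04,0,0]' 3
python3 - <<'E'
from h import *
f=[]
for _ in range(30):
    s=snapshot('scene'); f.append(observe()['force'][2])
o=observe();f=np.array(f);print(f.mean(),f.std()/5.5,o["width"],o["ee_pos"])
s=s[:,:,::-1]
w=cv2.resize(snapshot("wrist")[100:400,170:560,::-1],(400,308))
s=cv2.resize(s[150:400,170:330],None,fx=2.4,fy=2.4,interpolation=cv2.INTER_CUBIC)
cv2.imwrite("pics/j4.png",np.hstack([s,np.vstack([w,np.zeros((600-308,400,3),np.uint8)])]))
E
```

```text
time: 17.67
ee_pos: [0.5677, -0.2176, 0.2547]
tcp_rot: [-1.289, 1.076, -1.076]
force: [-0.1, -0.1, 0.1]
width: 0.112
-0.2611761115889517 0.08000830346362948 0.109658106555942 [ 0.56769747 -0.21765415  0.25473023]
```

View pics/j4.png

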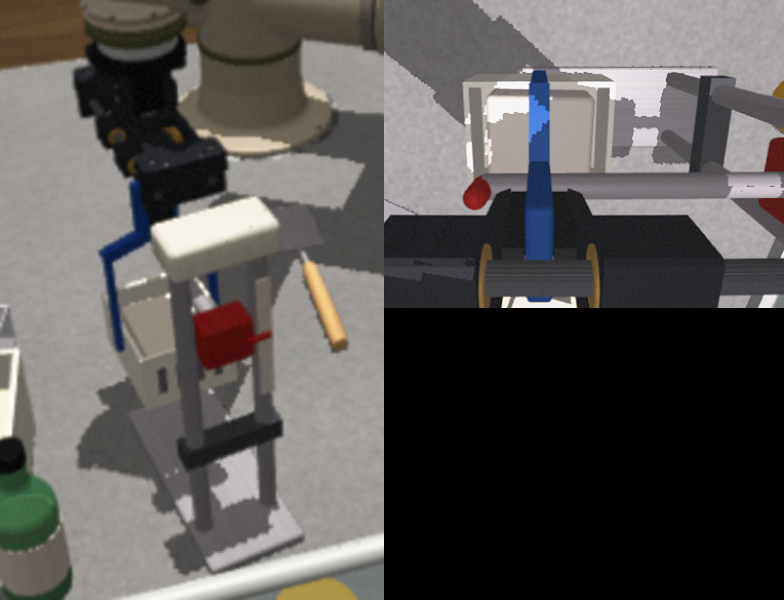

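The bar has sunk about 23 mm by height, and the force reading is near zero. One more ~0.7 mm, then open the fingers slowly.

```bash
python3 -m handwheel '[0,0,0.015,0,0, 0,0,0.03,0,0, 0,0,0.03,0,0, 0,0,0.03,0,0, 0.08,0,0.03,0,0, 0.1,0,0.03,0,0, 0.105,0,0.03,0,0, 0.11,0,0.03,0,0, 0.115,0,0.03,0,0, 0.12,0,0.03,0,0, 0.13,0,0.03,0,0, 0.14,0,0.03,0,0, 0.16,0,0.03,0,0, 0.18,0,0.03,0,0, 0.22,0,0.03,0,0, 0.26,0,0.03,0,0, 0.32,0,0.03,0,0, 0.4,0,0.03,0,0, 0.45,0,0.03,0,0, 0.5,0,0.03,0,0]' 3
python3 - <<'E'
from h import *
f=[];W=[]
for _ in range(14):
    w=snapshot('wrist'); o=observe();f.append(o['force'][2]);W.append(w)
f=np.array(f);print(f.mean(),f.std()/3.7,o["width"],o["ee_pos"],[np.abs(W[i].astype(int)-W[-1]).max(2)[150:300,230:400].mean().round(2) for i in range(0,14,3)])
cv2.imwrite("pics/w5.png",W[-1][:,:,::-1])
E
```

```text
time: 20.88
ee_pos: [0.5677, -0.2176, 0.254]
tcp_rot: [-1.289, 1.076, -1.076]
force: [-0.2, -0.1, 0.5]
width: 0.49
0.04484708398176172 0.1453862882243622 0.4967335530974476 [ 0.56769793 -0.21763972  0.25393983] [np.float64(3.48), np.float64(3.23), np.float64(3.22), np.float64(3.23), np.float64(3.22)]
```

View pics/w5.png

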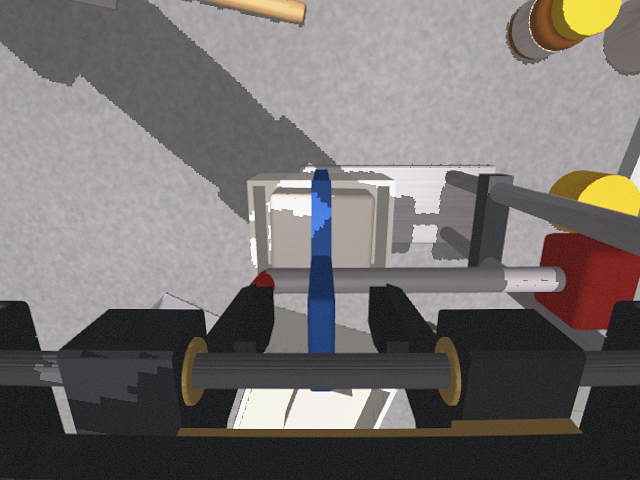

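The basket hangs still, fingers clear of the tab. Retract straight up, then check.

```bash
python3 -m handwheel '[0.5,0,-0.1,0,0, 0.5,0,-0.3,0,0, 0.5,0,-0.6,0,0, 0.5,0,-1,0,0, 0.5,0,-1.5,0,0, 0.5,0,-2,0,0, 0.5,0,-2.6,0,0, 0.5,0,-3.2,0,0, 0.5,0,-3.8,0,0, 0.5,0,-4.4,0,0, 0.5,0,-5,0,0, 0.5,0,-5.5,0,0, 0.5,0,-5.5,0,0, 0.5,0,-5.5,0,0, 0.5,0,-5.5,0,0, 0.5,0,-5.5,0,0]'
python3 - <<'E'
from h import *
o=observe();T=wpose(o);w0=snapshot("wrist")
for _ in range(9): snapshot("scene")
w=snapshot("wrist");print(np.abs(w.astype(int)-w0).max(2)[150:420,200:450].mean())
cv2.imwrite("pics/w6.png",w[:,:,::-1])
a=np.array([np.cos(np.radians(10.3)),np.sin(np.radians(10.3))]);n=np.array([-a[1],a[0]]);c=np.array(o["ee_pos"][:2]);b=.083
print("tab top ends, tab base, rim",proj("wrist",[[*(c+s*n),b+.208] for s in(-.02,.02)],T).round(),proj("wrist",[[*(c+x*a+y*n),b+.06] for x in(-.055,.055) for y in(-.045,.045)],T).round())
E
```

```text
time: 22.92
ee_pos: [0.5676, -0.2176, 0.3907]
tcp_rot: [-1.289, 1.077, -1.075]
force: [0.4, -0.4, 0.2]
width: 0.503
5.950503703703704
tab top ends, tab base, rim [[321. 267.]
 [321. 215.]] [[275. 242.]
 [272. 164.]
 [368. 242.]
 [371. 164.]]
```

View pics/w6.png

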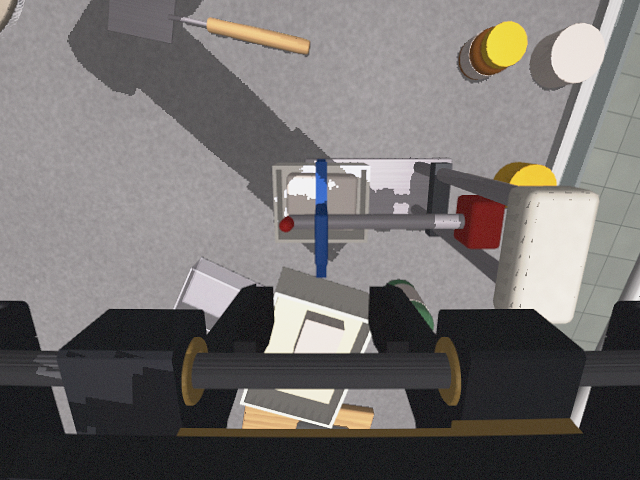

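The wrist view shows the basket square on the bar. The tab is at column 321 and the rim corners are within a few pixels of prediction. I'll check it is still before handing in.

```bash
python3 -m handwheel '[0.5,0,0,0,0, 0.5,0,0,0,0, 0.5,0,0,0,0, 0.5,0,0,0,0, 0.5,0,0,0,0, 0.5,0,0,0,0, 0.5,0,0,0,0, 0.5,0,0,0,0, 0.5,0,0,0,0, 0.5,0,0,0,0, 0.5,0,0,0,0, 0.5,0,0,0,0]'
python3 - <<'E'
from h import *
F=[snapshot("wrist") for _ in range(8)]
g=[cv2.cvtColor(f[150:290,260:480],cv2.COLOR_RGB2GRAY).astype(np.float32) for f in F]
print([np.round(cv2.phaseCorrelate(g[0],x)[0],3).tolist() for x in g[1:]],[np.abs(x-g[0]).mean().round(2) for x in g[1:]])
print(job_done())
E
```

```text
time: 24.47
ee_pos: [0.5677, -0.2177, 0.3915]
tcp_rot: [-1.289, 1.076, -1.076]
force: [0.6, 0.1, -0.3]
width: 0.502
[[0.519, -0.006], [0.504, 0.002], [0.522, -0.004], [0.521, -0.001], [0.511, -0.025], [0.518, 0.009], [0.501, -0.028]] [np.float32(2.05), np.float32(2.05), np.float32(2.05), np.float32(2.05), np.float32(2.07), np.float32(2.05), np.float32(2.07)]
the job is handed in; nothing more can be done
None
```

I hung the basket on the weighing bar and handed the job in after about 25 s of the 64 s allowed. I gripped it by the tab, passed the loop over the red tip, lowered it until the wrist force was near zero, then opened the fingers slowly and retracted straight up.

- **Position:** the last wrist picture shows the basket square on the straight part of the bar, with the cheese in it and the gripper clear. By my measurements it sits within about 20 mm of the seat point along the bar and a few mm across it.
- **Sink:** the bar is down about 23 mm, judged from tool height only, because the joint itself cannot be read.
- **Stillness:** seven pictures over 0.35 s agreed to within about 0.03 px. The first of that series differed from them by a constant 0.5 px, which I did not explain. An earlier comparison just after the retract also showed more change than the one before it.
- **Weight:** the force readings disagreed a little. They averaged about 2.5 N in the air, while the lightest basket allowed weighs 2.65 N. Before release they still read -0.2 to -0.3 N, which could be sensor bias.
- **Not measured:** I could not read the bar's speed at release, so the check that it was not jolted rests on the slow, balanced lowering.

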